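# Pack the side cutters and close the dry box

### The arm

A 6-joint arm with a two-finger parallel gripper is mounted at the origin on a cart in front of the work surface, level with it; the furniture and walls round the work are solid. World frame = base frame: x ahead of the robot, y to its left, z up, the work surface at z = 0. Lengths are in m, angles in rad, forces in N, time in s.
With the tool pointing down it reaches from about 0.375 to 0.9 m from the base axis. Payload 3.1 kg.
Tool frame: the origin (TCP) lies at the very end of the fingers, on their centre line; the grasp point (between the pads) lies 19 mm behind it; z points along the fingers, y is the line along which they close (so a half turn about z gives the same grasp; the last joint's range is limited). The gripper opens to 87 mm and grips with 3 to 60 N. Pads are 19 mm wide; open, the fingers measure 117 mm over their backs; the gripper's body (75 mm by 190 mm) begins 51 mm behind the grasp point.
Start: joints at [0.998, 0.527, 1.433, -0, 1.181, -0.178], TCP at [0.24, 0.577, 0.223] pointing down, gripper open.
Joint ranges: [-3.08, 3.08], [-0.75, 2.2], [0.22, 2.44], [-1.43, 4.57], [0, 2.65], [-2.85, 2.85]. Speed limits (rad/s): [2.79, 2.79, 3.14, 3.14, 3.14, 3.14].

### API

Orientations are given as a unit quaternion [x, y, z, w].
In Python, from rig import status, viewer, robot gives the robot as it stands.
- The arm moves only by the tool arm_command, never from a script. Its arguments are lists of equal length, an entry for each row: "delta_rot": the turn, a rotation vector about the tool's x, y, z in degrees, a list of three; "delta_pos": the shift along the tool's x, y, z in m, a list of three; "gripper": the closure, from -1 (fully open) to 1 (shut). In form: {"delta_rot": [[rx, ry, rz], ...], "delta_pos": [[dx, dy, dz], ...], "gripper": [gripper, ...]}. A call has 1 to 12 rows; each row is the pose to reach, as a shift and turn from the pose commanded when the call began, along the tool's axes at that moment; what a row does not reach only later rows make up. A row lasts 1/12 s, in which the tool goes at most 41.7 mm and 7.16 degrees, less where a joint would pass 70% of its speed; a pose out of reach is approached as far as the arm can. A call with a gripper value outside its range is refused whole. The fingers move at their own pace and stop on an object; "grip_force" is the grip in N (left out, the last holds). Time passes only in rows, so rows that repeat a pose let the fingers close. It gives the time, the measured TCP pose, the force, the opening and the grip force at its end, in the units of the state.
- status.get_obs(): the state, without advancing time (a new reading comes with each control period).
- viewer.camera(name): name is "scene" or "top" or "wrist"; returns a dict with "pixels" (420x560x3 uint8, blue, green, red), "fx", "fy", "cx", "cy" (pixels), "pose" (4x4, takes a point from camera to world coordinates); the wrist camera has in their place "mount" (4x4, takes a point from camera to tool coordinates, whose origin is the TCP and whose axes are the flange's). Camera axes: x right, y down, z forward; pixel columns grow to the right and rows downward; lengths in m; the calibration is good to about 2 mm. A picture is of the moment at which its call begins: read the wrist's pose just before it. There is no depth.
- robot.hand_in(): hands the job in; it is judged then, once.
The state is a dict: "time": time; "q": joint angles; "joint_velocities": joint speeds; "joint_torque": joint torques, N m; "position": TCP position; "tool_rot": TCP orientation; "ft_force": force on the tool from outside, world axes, zero at the start; "moment": the same for the moment, N m; "grip_width": finger opening in m; "grip_force": force on a finger pad.
Only numpy, scipy, OpenCV 4.12 (cv2) and the standard library are available. Lean on these libraries where they do the work, as an engineer would, in place of code of your own. Each camera call takes 0.05 s, during which the arm holds its last target. There are 200 camera calls.

### The job

Put the black-gripped side cutters away in the blue dry box, then fit the yellow lid fully home on it, square and flush all round, and swing the red-ended clamp lever over until it is right down on the lid. Leave the other things on the bench where they are.

Things in the scene. Friction and masses are not known exactly. Their poses are not given: they have to be found in the camera images.
- cutters_center (a point): side cutters with black grips lying flat, 136 mm long, 44 mm wide across both grips, 16 mm high. The point lies between the two grips, half-way up (8 mm above the bench), where both can be pinched together across their 44 mm width. Its x axis runs across the grips, its y axis along the tool towards the grip ends, z up. They do not open. About 0.12 kg.
- dry_box: blue open box screwed to the bench, 116 mm along its x, 198 mm along its y, rim 50 mm above the bench; walls 4 mm, inside 108 x 190 mm, light grey lined floor 6 mm above the bench. Origin at the centre of its underside; z up. The clamp stands at its +y end.
- box_mouth (a point): centre of the box's open mouth, at rim height (50 mm up); axes as dry_box.
- lid_grip (a point): centre of the black bar handle of the yellow lift-off lid. The bar is 14 mm thick along the lid's x, 68 mm long along the lid's y, 14 mm high; its middle is 32 mm above the lid's top face (25 mm free under the bar, posts near its ends) and 48 mm above the underside of the lid's lip, on which the lid stands on the bench.
- lid_home (a point): where lid_grip is when the lid is fully home on the box (40 mm above the rim); axes as dry_box.
- clamp_pivot (a point): middle of the clamp's hinge pin, 71.5 mm above the bench, 128 mm from the box's centre along the box's +y; axes as dry_box. The pin lies along the box's x between two steel cheeks (33 mm over all, 8 mm higher than the pin).
- clamp_tip (a point): free end of the clamp lever's centre line, 80 mm from the pivot; the lever is 20 mm wide (box's x), 10 mm thick, steel with a red outer half. A 16 mm rubber foot 40 mm from the pivot stands out 13 mm from the centre line on the side that faces the lid.
- clamp (a joint): angle of the clamp lever (rad): 0 = level over the lid, foot on it; 1.57 = upright; more = leaning out from the box (to 2.1). Stays where it is left; friction 0.15 N m, about 2.5 N at the red end. Can be pushed over from its outer side and pressed down from above. Comes right down only on a lid that is home, and blocks the lid if brought over first.
- tape_black: roll of black tape, 64 mm across, 19 mm high, lying flat; bystander; origin at the centre of its underside.
- flux_dropper: brown dropper bottle, 33 mm across, 102 mm high, standing; bystander; origin at the centre of its underside.
- solder_reel: red reel of solder, 61 x 48 mm, 22 mm high; bystander; origin at the centre of its underside.
- side_cutters: the side cutters as a whole; origin under the middle of the tool, same axes as cutters_center.
- lid: yellow lid, 0.25 kg, origin at the centre of its lip's underside, axes as lid_grip. Plate 122 (x) x 204 (y) x 8 mm; beneath it a grey lip 8 mm deep, 103 x 185 mm with a stepped foot 4 mm smaller, that drops inside the box rim with 2.5 mm to spare each side. It fits either way round.
There are look-alikes about, which are no part of the job. There is more than one size of the side_cutters; the job needs the larger.

How it is judged:
By the outcome, as a careful person would: the job done as asked, in the order asked, and still so for the second after the job is handed in, with the robot touching nothing.
It also fails if it takes over 72 s, if anything falls off the work surface, if the arm or the gripper's body presses on something with over 40 N, if the wrist force passes 120 N, or if a joint passes its speed limit or range.

## Working session

There is one attempt and no reset: what is moved stays moved. The work goes in short steps, Python scripts to look and compute and a tool call to move; the robot and the scene stay as the last step left them, time stands still between calls to the robot, and variables do not carry over. Pictures are saved under pics/ and viewed, at most 12 in all, crops included, and the job is handed in when it is done.

Besides the shell and the picture viewer there is one more tool, called after "Request:" in YAML: its name, and indented under it one key for each argument. arm_command: Moves the arm, as the interface text tells. Its arguments: {"type":"object","properties":{"delta_rot":{"type":"array","items":{"type":"array","items":{"type":"number"}}},"delta_pos":{"type":"array","items":{"type":"array","items":{"type":"number"}}},"gripper":{"type":"array","items":{"type":"number"}},"grip_force":{"type":"number"}},"required":["delta_rot","delta_pos","gripper"]}

```bash
ls; mkdir -p pics; cat > h.py <<'E'
import numpy as np, cv2
from rig import status, viewer, robot
from scipy.spatial.transform import Rotation as R
def cam(n):
    o=status.get_obs(); c=viewer.camera(n)
    if n=="wrist":
        T=np.eye(4);T[:3,:3]=R.from_quat(o["tool_rot"]).as_matrix();T[:3,3]=o["position"]
        c["pose"]=T@np.array(c["mount"])
    c["pose"]=np.array(c["pose"]); c["pixels"]=np.ascontiguousarray(c["pixels"]); return c
def ray(c,u,v,z):
    P=c["pose"];d=P[:3,:3]@np.array([(u-c["cx"])/c["fx"],(v-c["cy"])/c["fy"],1]);o=P[:3,3]
    return o+d*(z-o[2])/d[2]
def proj(c,p):
    q=np.linalg.inv(c["pose"])@np.append(p,1);return np.array([c["fx"]*q[0]/q[2]+c["cx"],c["fy"]*q[1]/q[2]+c["cy"]])
E
python3 - <<'E'
from h import *
a=cam("top");b=cam("scene")
cv2.imwrite("pics/top.png",a["pixels"]);cv2.imwrite("pics/scene.png",b["pixels"])
for c in(a,b): print(c["fx"],c["cx"],c["cy"],c["pose"].round(3))
o=status.get_obs();print(o["position"],o["tool_rot"],o["ft_force"])
E
```

```text
pics
425.4659168016279 285.3621341020221 207.3778975932954 [[ 0.037 -0.976  0.217  0.371]
 [-0.999 -0.037  0.003  0.022]
 [ 0.005 -0.217 -0.976  1.163]
 [ 0.     0.     0.     1.   ]]
451.68575420473286 281.6093963994471 208.45431297619893 [[ 0.501 -0.608  0.616 -0.156]
 [-0.865 -0.342  0.366 -0.431]
 [-0.012 -0.716 -0.698  0.918]
 [ 0.     0.     0.     1.   ]]
[0.24000792 0.57637942 0.22170491] [ 1.96109201e-01  9.80581600e-01 -8.88053356e-04 -3.43816250e-04] [-1.35885885 -0.29293956  0.13862666]
```

View pics/top.png

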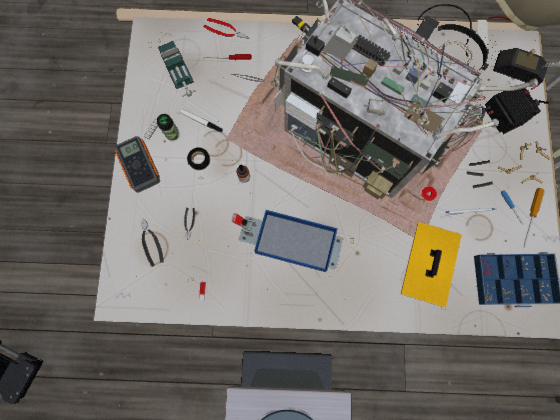

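View pics/scene.png

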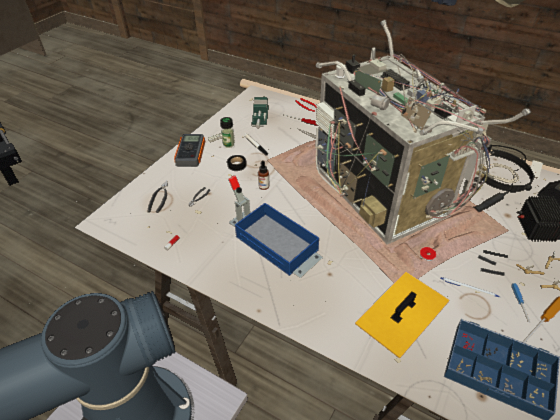

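Top view: large cutters at (151,242), their grip ends pointing down the image. The small look-alike is at (189,222). The box is at (296,240) with its clamp at the left end, red tip at (238,219), and the lid at (432,263) has its black handle at (434,263). The scene view agrees, and the lever stands roughly upright.

```bash
cat >> h.py <<'E'
def blob(c,mask,roi,n=1):
    u0,v0,u1,v1=roi;m=np.zeros(mask.shape,np.uint8);m[v0:v1,u0:u1]=mask[v0:v1,u0:u1]
    k,_=cv2.findContours(m,cv2.RETR_EXTERNAL,cv2.CHAIN_APPROX_NONE)
    return sorted(k,key=cv2.contourArea)[::-1][:n]
def wrect(c,pts,z):
    w=np.array([ray(c,u,v,z)[:2] for u,v in np.asarray(pts).reshape(-1,2)],np.float32)*1000
    r=cv2.minAreaRect(w);return r,cv2.boxPoints(r).round(1)
E
python3 - <<'E'
from h import *
c=cam("top");im=c["pixels"];hsv=cv2.cvtColor(im,cv2.COLOR_BGR2HSV)
dark=cv2.inRange(hsv,(0,0,0),(179,255,100))
k=blob(c,cv2.morphologyEx(dark,cv2.MORPH_CLOSE,np.ones((3,3))),(130,210,172,275))[0]
print("cut",wrect(c,k,.008)); 
blue=cv2.inRange(hsv,(100,120,40),(125,255,255))
k=blob(c,blue,(245,200,350,280))[0];print("box",wrect(c,k,.05))
yel=cv2.inRange(hsv,(18,140,100),(35,255,255))
k=blob(c,yel,(390,210,470,315))[0];print("lid",wrect(c,k,.024))
k=blob(c,dark,(415,235,452,290))[0];print("bar",wrect(c,k,.055))
red=cv2.inRange(hsv,(0,150,80),(8,255,255))|cv2.inRange(hsv,(172,150,80),(179,255,255))
k=blob(c,red,(225,205,255,235))[0];print("red",k.reshape(-1,2).mean(0),cv2.boundingRect(k))
s=cam("scene");hs=cv2.cvtColor(s["pixels"],cv2.COLOR_BGR2HSV)
red=cv2.inRange(hs,(0,150,80),(8,255,255))|cv2.inRange(hs,(172,150,80),(179,255,255))
k=blob(s,red,(220,165,250,205))[0];print("red s",k.reshape(-1,2).mean(0),cv2.boundingRect(k))
yel=cv2.inRange(hs,(18,140,100),(35,255,255));k=blob(s,yel,(340,260,460,365))[0];print("lid s",wrect(s,k,.024))
blue=cv2.inRange(hs,(100,120,40),(125,255,255))
k=blob(s,blue,(225,195,330,285))[0];print("box s",wrect(s,k,.05))
E
```

```text
cut (((497.8267517089844, 398.3326416015625), (100.32746124267578, 16.162338256835938), 20.929819107055664), array([[448.1, 388. ],
       [453.9, 372.9],
       [547.6, 408.7],
       [541.8, 423.8]], dtype=float32))
box (((530.3972778320312, -4.015411376953125), (196.24191284179688, 118.335693359375), 77.0655517578125), array([[ 450.8,  -86.4],
       [ 566.1, -112.9],
       [ 610. ,   78.4],
       [ 494.7,  104.9]], dtype=float32))
lid (((485.56689453125, -368.6170654296875), (121.06581115722656, 202.2020263671875), 75.22991943359375), array([[ 372.4, -401.4],
       [ 567.9, -452.9],
       [ 598.8, -335.9],
       [ 403.2, -284.3]], dtype=float32))
bar (((483.79937744140625, -363.23492431640625), (27.155364990234375, 75.75947570800781), 74.79019165039062), array([[ 443.7, -366.4],
       [ 516.8, -386.3],
       [ 523.9, -360.1],
       [ 450.8, -340.2]], dtype=float32))
red [237.23333333 219.83333333] (232, 215, 11, 10)
red s [233.82352941 182.23529412] (229, 176, 11, 14)
lid s (((476.8115234375, -372.33734130859375), (119.81983947753906, 202.8030242919922), 75.2188491821289), array([[ 363.5, -404.4],
       [ 559.6, -456.1],
       [ 590.1, -340.3],
       [ 394.1, -288.5]], dtype=float32))
box s (((514.3712158203125, -12.564674377441406), (218.2658233642578, 138.84182739257812), 77.28020477294922), array([[ 422.6, -103.7],
       [ 558.1, -134.3],
       [ 606.1,   78.6],
       [ 470.7,  109.2]], dtype=float32))
```

Request:
arm_command:
  delta_rot:
    - [0,0,-30]
    - [0,0,-30]
    - [0,0,-30]
    - [0,0,-30]
    - [0,0,-30]
    - [0,0,-30]
    - [0,0,-30]
    - [0,0,-30]
  delta_pos:
    - [-0.29,-0.074,0]
    - [-0.29,-0.074,0]
    - [-0.29,-0.074,0]
    - [-0.29,-0.074,0]
    - [-0.29,-0.074,0]
    - [-0.29,-0.074,0]
    - [-0.29,-0.074,0]
    - [-0.29,-0.074,0]
  gripper: [-1,-1,-1,-1,-1,-1,-1,-1]

```text
time: 0.87
position: [0.4842, 0.3936, 0.2225]
tool_rot: [-0.062, 0.998, -0.001, 0.001]
ft_force: [-0.7, 1.3, 0.5]
grip_width: 0.087
grip_force: 0.0
```

```bash
python3 - <<'E'
from h import *
o=status.get_obs();c=cam("wrist");print(o["time"],o["position"],R.from_quat(o["tool_rot"]).as_matrix().round(3));print(np.array(c["mount"]).round(3),c["fx"])
cv2.imwrite("pics/w1.png",c["pixels"])
E
```

```text
0.8667 [0.48423432 0.39360809 0.22246434] [[-0.992 -0.125  0.003]
 [-0.125  0.992 -0.001]
 [-0.003 -0.001 -1.   ]]
[[-0.    -0.954 -0.301  0.083]
 [ 1.     0.    -0.    -0.   ]
 [ 0.    -0.301  0.954 -0.163]
 [ 0.     0.     0.     1.   ]] 359.4085000962332
```

View pics/w1.png

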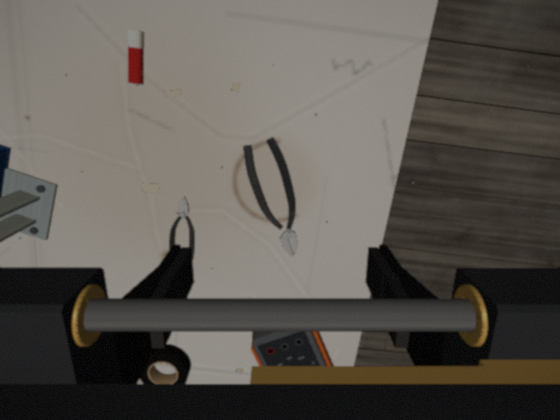

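The wrist view shows the large cutters clearly: grip ends near (248,148) and (270,141), head tip at (290,252).

```bash
cat >> h.py <<'E'
def cutters(c,roi):
    g=cv2.cvtColor(c["pixels"],cv2.COLOR_BGR2GRAY);m=(g<75).astype(np.uint8)
    u0,v0,u1,v1=roi;v,u=np.nonzero(m[v0:v1,u0:u1]);n,l,s,_=cv2.connectedComponentsWithStats(m[v0:v1,u0:u1])
    keep=np.isin(l,[i for i in range(1,n) if s[i,4]>60]);v,u=np.nonzero(keep)
    return np.array([ray(c,a+u0,b+v0,.010)[:2] for a,b in zip(u,v)])*1000
E
python3 - <<'E'
from h import *
c=cam("wrist");P=cutters(c,(225,125,315,240))
tip=ray(c,290,252,.008)[:2]*1000
# axis: symmetric: bisect: use grip midline between ends and tip
e=(ray(c,248,148,.008)+ray(c,270,141,.008))[:2]*500
d=(e-tip)/np.linalg.norm(e-tip)
for it in range(4):
    n=np.array([-d[1],d[0]]);s=(P-tip)@d;t=(P-tip)@n
    S=np.arange(30,136,8);M=[]
    for a in S:
        q=t[(s>=a)&(s<a+8)]
        if len(q): M.append((a+4,q.min(),q.max()))
    M=np.array(M);W=M[M[:,0]>50];k=np.polyfit(W[:,0],(W[:,1]+W[:,2])/2,1)
    tip0=tip+n*k[1];d=d+n*k[0];d/=np.linalg.norm(d);tip=tip0
print(len(P),s.max(),np.c_[M,M[:,2]-M[:,1]].round(1));print(tip,d,np.degrees(np.arctan2(d[1],d[0])))
E
```

```text
1326 131.92824170666734 [[ 34.   -9.8   7.9  17.7]
 [ 42.  -14.2  13.3  27.5]
 [ 50.  -16.7  16.2  32.9]
 [ 58.  -18.9  18.7  37.6]
 [ 66.  -20.1  20.1  40.1]
 [ 74.  -20.6  20.8  41.4]
 [ 82.  -20.9  20.8  41.8]
 [ 90.  -21.1  21.2  42.3]
 [ 98.  -21.1  21.2  42.3]
 [106.  -20.7  20.5  41.2]
 [114.  -20.   20.2  40.2]
 [122.  -18.8  18.9  37.7]
 [130.  -17.2  16.9  34.1]]
[577.54954396 420.28024856] [-0.91602958 -0.40111071] -156.35236724544188
```

```bash
cat >> h.py <<'E'
def goto(x,y,z,yaw,frm=None):
    "world target (m), yaw of tool y (deg) -> delta_pos, delta_rot in current tool frame"
    o=status.get_obs();A=R.from_quat(o["tool_rot"])if frm is None else frm;a=np.radians(yaw)
    Y=np.array([np.cos(a),np.sin(a),0]);Z=np.array([0,0,-1.]);B=R.from_matrix(np.c_[np.cross(Y,Z),Y,Z])
    print("pos",A.inv().apply(np.array([x,y,z])-o["position"]).round(4),"rot",np.degrees((A.inv()*B).as_rotvec()).round(2),"t",round(o["time"],2))
E
python3 - <<'E'
from h import *
goto(.4951,.3842,.07,113.65);goto(.4951,.3842,.003,113.65)
E
```

```text
pos [-0.0108 -0.0118  0.1523] rot [ -0.03   0.05 -16.57] t 0.97
pos [-0.0107 -0.0118  0.2193] rot [ -0.03   0.05 -16.57] t 0.97
```

Request:
arm_command:
  delta_rot:
    - [0,0,-16.5]
    - [0,0,-16.5]
    - [0,0,-16.5]
    - [0,0,-16.5]
    - [0,0,-16.5]
    - [0,0,-16.5]
    - [0,0,-16.5]
    - [0,0,-16.5]
    - [0,0,-16.5]
    - [0,0,-16.5]
    - [0,0,-16.5]
    - [0,0,-16.5]
  delta_pos:
    - [-0.011,-0.012,0.04]
    - [-0.011,-0.012,0.08]
    - [-0.011,-0.012,0.12]
    - [-0.011,-0.012,0.16]
    - [-0.011,-0.012,0.19]
    - [-0.011,-0.012,0.208]
    - [-0.011,-0.012,0.216]
    - [-0.011,-0.012,0.219]
    - [-0.011,-0.012,0.219]
    - [-0.011,-0.012,0.219]
    - [-0.011,-0.012,0.219]
    - [-0.011,-0.012,0.219]
  gripper: [-1,-1,-1,-1,-1,-1,-1,-1,1,1,1,1]
  grip_force: 25

```text
time: 1.97
position: [0.493, 0.3873, 0.0052]
tool_rot: [-0.207, 0.978, 0.0, 0.001]
ft_force: [-0.7, 0.5, -0.4]
grip_width: 0.0684
grip_force: 0.0
```

Request:
arm_command:
  delta_rot:
    - [0,0,0]
    - [0,0,0]
    - [0,0,0]
    - [0,0,0]
    - [0,0,0]
    - [0,0,0]
    - [0,0,0]
  delta_pos:
    - [0,0,0]
    - [0,0,0]
    - [0,0,-0.03]
    - [0,0,-0.07]
    - [0,0,-0.11]
    - [0,0,-0.15]
    - [0,0,-0.15]
  gripper: [1,1,1,1,1,1,1]

```text
time: 2.55
position: [0.497, 0.3894, 0.1626]
tool_rot: [-0.207, 0.978, 0.002, 0.008]
ft_force: [1.2, 0.3, 0.6]
grip_width: 0.0216
grip_force: 0.0
```

```bash
python3 - <<'E'
from h import *
goto(.5353,.0174,.15,-12.9)
o=status.get_obs();print(np.degrees(o["q"]).round(1))
E
```

```text
pos [ 0.1158 -0.3556  0.0102] rot [  1.12   0.46 126.79] t 2.55
[ 28.   34.3  85.2   0.   59.6 -85.9]
```

Request:
arm_command:
  delta_rot:
    - [0,0,0]
    - [0,0,0]
    - [0,0,0]
    - [0,0,0]
    - [0,0,0]
    - [0,0,0]
    - [0,0,0]
    - [0,0,0]
    - [0,0,0]
    - [0,0,0]
    - [0,0,0]
    - [0,0,0]
  delta_pos:
    - [-0.002,-0.003,0]
    - [-0.002,-0.003,0]
    - [-0.002,-0.003,0]
    - [-0.002,-0.003,0]
    - [-0.002,-0.003,0]
    - [-0.002,-0.003,0]
    - [-0.002,-0.003,0]
    - [-0.002,-0.003,0]
    - [-0.002,-0.003,0]
    - [-0.002,-0.003,0]
    - [-0.002,-0.003,0]
    - [-0.002,-0.003,0]
  gripper: [-0.6,-0.6,-0.6,-0.6,-0.6,-0.6,-0.6,-0.6,-0.6,-0.6,-0.6,-0.6]

```text
time: 3.55
position: [0.4951, 0.3847, 0.1536]
tool_rot: [-0.207, 0.978, 0.0, 0.0]
ft_force: [0.2, 0.6, 0.1]
grip_width: 0.0696
grip_force: 0.0
```

```bash
python3 - <<'E'
from h import *
o=status.get_obs();print(o["grip_width"],o["time"]);goto(.4951,.3842,.003,113.65)
c=cam("wrist");P=cutters(c,(200,100,330,290));print(len(P))
cv2.imwrite("pics/w2.png",c["pixels"]); 
w=proj(c,np.array([.4951,.3842,.008]));print(w)
E
```

```text
0.06964627702556626 3.55
pos [ 0.0002 -0.0004  0.1506] rot [0.   0.01 0.23] t 3.55
2428
[279.20557266 187.56888972]
```

View pics/w2.png

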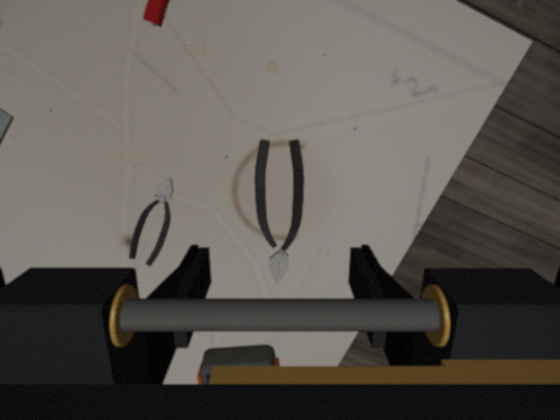

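The cutters are unmoved, symmetric about column 279 and aligned with the tool; the target (279,188) lies between the grips. Descending now.

Request:
arm_command:
  delta_rot:
    - [0,0,0]
    - [0,0,0]
    - [0,0,0]
    - [0,0,0]
    - [0,0,0]
    - [0,0,0]
    - [0,0,0]
    - [0,0,0]
    - [0,0,0]
    - [0,0,0]
    - [0,0,0]
    - [0,0,0]
  delta_pos:
    - [0,0,0.04]
    - [0,0,0.08]
    - [0,0,0.115]
    - [0,0,0.135]
    - [0,0,0.146]
    - [0,0,0.151]
    - [0,0,0.151]
    - [0,0,0.151]
    - [0,0,0.151]
    - [0,0,0.151]
    - [0,0,0.151]
    - [0,0,0.151]
  gripper: [-0.6,-0.6,-0.6,-0.6,-0.6,-0.6,1,1,1,1,1,1]
  grip_force: 25

```text
time: 4.6
position: [0.4958, 0.3851, 0.0038]
tool_rot: [-0.207, 0.978, 0.0, 0.001]
ft_force: [0.7, -0.4, 3.4]
grip_width: 0.0419
grip_force: 25.0
```

Request:
arm_command:
  delta_rot:
    - [0,0,0]
    - [0,0,0]
    - [0,0,0]
  delta_pos:
    - [0,0,0]
    - [0,0,0]
    - [0,0,0]
  gripper: [1,1,1]

```text
time: 4.85
position: [0.4958, 0.385, 0.0037]
tool_rot: [-0.207, 0.978, 0.0, 0.001]
ft_force: [-0.1, -0.5, 5.9]
grip_width: 0.0425
grip_force: 25.0
```

Request:
arm_command:
  delta_rot:
    - [0,0,0]
    - [0,0,0]
    - [0,0,7]
    - [0,0,14]
    - [0,0,21]
    - [0,0,28]
    - [0,0,35]
    - [0,0,42]
    - [0,0,49]
    - [0,0,56]
    - [0,0,63]
    - [0,0,70]
  delta_pos:
    - [0,0,-0.03]
    - [0,0,-0.07]
    - [0,0,-0.11]
    - [0,0,-0.15]
    - [0,0,-0.187]
    - [0.012,-0.035,-0.187]
    - [0.022,-0.07,-0.187]
    - [0.033,-0.105,-0.187]
    - [0.045,-0.14,-0.187]
    - [0.056,-0.175,-0.187]
    - [0.067,-0.21,-0.187]
    - [0.078,-0.245,-0.187]
  gripper: [1,1,1,1,1,1,1,1,1,1,1,1]

```text
time: 5.85
position: [0.5221, 0.1274, 0.1891]
tool_rot: [0.394, 0.919, -0.0, -0.001]
ft_force: [0.6, -1.1, -1.6]
grip_width: 0.0424
grip_force: 24.9
```

```bash
python3 - <<'E'
from h import *
a=np.radians([113.88,43.88]);x0=np.array([-np.sin(a[0]),np.cos(a[0])]);y0=np.array([np.cos(a[0]),np.sin(a[0])])
cmd=np.array([.4953,.3845])+x0*.078+y0*-.245
d=np.array([.5353,.0174])-cmd;x1=np.array([-np.sin(a[1]),np.cos(a[1])]);y1=np.array([np.cos(a[1]),np.sin(a[1])])
o=status.get_obs();print(cmd,o["position"],o["grip_width"],d@x1,d@y1)
E
```

```text
[0.52315866 0.128897  ] [0.52207984 0.12739109 0.18911582] 0.042427271029220115 -0.08878204066593233 -0.0685327787772214
```

Request:
arm_command:
  delta_rot:
    - [0,0,7]
    - [0,0,14]
    - [0,0,21]
    - [0,0,28]
    - [0,0,35]
    - [0,0,42]
    - [0,0,49]
    - [0,0,56.6]
    - [0,0,56.6]
    - [0,0,56.6]
    - [0,0,56.6]
  delta_pos:
    - [-0.03,-0.023,0]
    - [-0.059,-0.046,0]
    - [-0.089,-0.0685,0]
    - [-0.089,-0.0685,0]
    - [-0.089,-0.0685,0]
    - [-0.089,-0.0685,0]
    - [-0.089,-0.0685,0]
    - [-0.089,-0.0685,0]
    - [-0.089,-0.0685,0]
    - [-0.089,-0.0685,0]
    - [-0.089,-0.0685,0]
  gripper: [1,1,1,1,1,1,1,1,1,1,1]

```text
time: 6.77
position: [0.5349, 0.0175, 0.1893]
tool_rot: [0.78, 0.625, -0.0, -0.0]
ft_force: [0.4, -0.3, -1.5]
grip_width: 0.0422
grip_force: 24.9
```

```bash
python3 - <<'E'
from h import *
c=cam("wrist");o=status.get_obs();print(o["position"],o["tool_rot"],o["grip_width"])
cv2.imwrite("pics/w3.png",c["pixels"])
goto(.5353,.0174,.011,-12.9)
E
```

```text
[0.53498363 0.01750535 0.18935549] [ 7.80388844e-01  6.25294465e-01 -1.93628250e-04 -2.14486098e-04] 0.04211664529827815
pos [-0.      0.0004  0.1784] rot [-0.03  0.    0.31] t 6.82
```

View pics/w3.png

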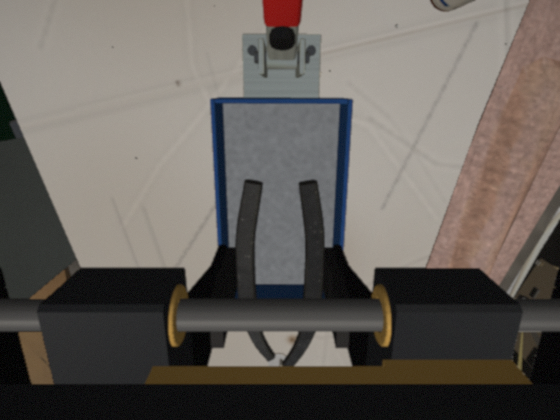

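The cutters are held centred on column 281, and the box rim's far edge is at row 99 with outer corners (212,99) and (352,99). The red lever leans away from the box.

```bash
cat >> h.py <<'E'
def boxfit(c,roi):
    hsv=cv2.cvtColor(c["pixels"],cv2.COLOR_BGR2HSV);b=cv2.inRange(hsv,(100,120,40),(125,255,255));u0,v0,u1,v1=roi
    m=0*b;m[v0:v1,u0:u1]=b[v0:v1,u0:u1]
    L=np.array([[ray(c,np.nonzero(m[v])[0].min()-.5,v,.05)[:2],ray(c,np.nonzero(m[v])[0].max()+.5,v,.05)[:2]] for v in range(v0+25,v1)if m[v].any()])
    T=np.array([ray(c,u,np.nonzero(m[:,u])[0].min()-.5,.05)[:2] for u in range((u0+u1)//2-50,(u0+u1)//2+50)if m[:,u].any()])
    f=lambda p:cv2.fitLine(p.astype(np.float32),cv2.DIST_HUBER,0,1e-4,1e-4).ravel()
    l,r,t=f(L[:,0]),f(L[:,1]),f(T)
    ang=lambda q:np.degrees(np.arctan2(q[1],q[0]))%180
    print("angles",ang(l),ang(r),ang(t))
    d=(l[:2]*np.sign(l[1])+r[:2]*np.sign(r[1]));d/=np.linalg.norm(d);n=np.array([d[1],-d[0]])
    print("width",(r[2:]-l[2:])@n); mid=(l[2:]+r[2:])@n/2
    end=t[2:]@d
    print("centre",n*mid+d*(end-.099))
E
python3 - <<'E'
from h import *
c=cam("wrist");boxfit(c,(195,90,370,240))
E
```

```text
angles 77.215256 77.22161 167.40839
width 0.11359774
centre [ 0.5312821  -0.00465903]
```

Request:
arm_command:
  delta_rot:
    - [0,0,0.3]
    - [0,0,0.3]
    - [0,0,0.3]
    - [0,0,0.3]
    - [0,0,0.3]
    - [0,0,0.3]
    - [0,0,0.3]
    - [0,0,0.3]
    - [0,0,0.3]
    - [0,0,0.3]
    - [0,0,0.3]
    - [0,0,0.3]
  delta_pos:
    - [0,0.001,0.04]
    - [0,0.001,0.08]
    - [0,0.001,0.12]
    - [0,0.001,0.15]
    - [0,0.001,0.168]
    - [0,0.001,0.176]
    - [0,0.001,0.1785]
    - [0,0.001,0.1785]
    - [0,0.001,0.1785]
    - [0,0.001,0.1785]
    - [0,0.001,0.1785]
    - [0,0.001,0.1785]
  gripper: [1,1,1,1,1,1,1,1,-0.4,-0.4,-0.4,-0.4]

```text
time: 7.87
position: [0.5373, 0.017, 0.0123]
tool_rot: [0.783, 0.622, 0.001, 0.001]
ft_force: [-0.5, -0.2, -0.7]
grip_width: 0.058
grip_force: 0.0
```

Request:
arm_command:
  delta_rot:
    - [0,0,0]
    - [0,0,0]
    - [0,0,0]
    - [0,0,0]
    - [0,0,0]
    - [0,0,0]
    - [0,0,0]
    - [0,0,0]
  delta_pos:
    - [0,0,0]
    - [0,0,0]
    - [0,0,-0.03]
    - [0,0,-0.07]
    - [0,0,-0.11]
    - [0,0,-0.15]
    - [0,0,-0.2]
    - [0,0,-0.2]
  gripper: [-0.4,-0.4,-0.4,-0.4,-0.4,-0.4,-0.4,-0.4]

```text
time: 8.53
position: [0.5402, 0.0167, 0.218]
tool_rot: [0.783, 0.622, 0.005, 0.005]
ft_force: [1.5, -0.3, -0.7]
grip_width: 0.0611
grip_force: 0.0
```

```bash
python3 - <<'E'
from h import *
goto(.4838,-.3632,.2,-104.8);goto(.4838,-.3632,.2,75.2);print(status.get_obs()["q"])
c=cam("top");cv2.imwrite("pics/t2.png",cv2.resize(c["pixels"][180:310,210:470],None,fx=3,fy=3))
E
```

```text
pos [-0.3829  0.0303  0.0181] rot [ 0.56 -0.65 91.8 ] t 8.53
pos [-0.3829  0.0303  0.0181] rot [  0.65   0.56 -88.2 ] t 8.53
[-1.76004471e-01  4.14419274e-01  1.65998043e+00  1.58129031e-04
  1.05372242e+00  5.08603805e-02]
```

View pics/t2.png

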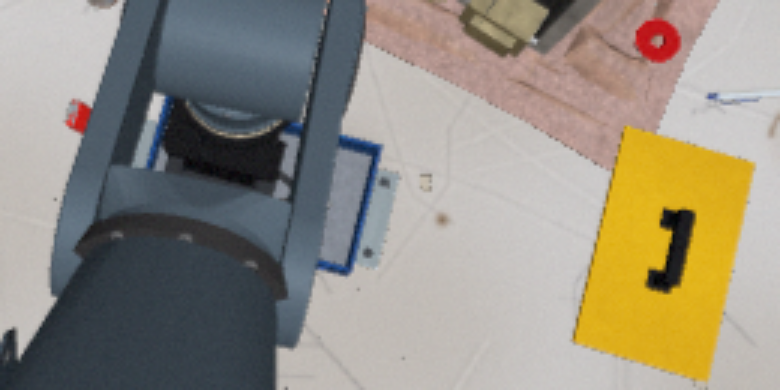

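The cutters appear left in the box, since the gripper is open and empty, though the arm hides most of the box here. The lid lies undisturbed with its bar near crop pixel (675,250). I'll go and look at the lid.

Request:
arm_command:
  delta_rot:
    - [0,0,7]
    - [0,0,14]
    - [0,0,21]
    - [0,0,28]
    - [0,0,35]
    - [0,0,42]
    - [0,0,49]
    - [0,0,56]
    - [0,0,63]
    - [0,0,70]
    - [0,0,77]
    - [0,0,84]
  delta_pos:
    - [-0.035,0.003,0]
    - [-0.07,0.006,0]
    - [-0.105,0.009,0]
    - [-0.14,0.013,0]
    - [-0.175,0.016,0]
    - [-0.21,0.019,0]
    - [-0.245,0.022,0]
    - [-0.28,0.026,0]
    - [-0.315,0.029,0]
    - [-0.35,0.032,0]
    - [-0.382,0.035,0]
    - [-0.382,0.035,0]
  gripper: [-0.4,-0.4,-0.4,-0.4,-0.4,-0.4,-0.4,-0.4,-0.4,-0.4,-0.4,-0.4]

```text
time: 9.58
position: [0.483, -0.3694, 0.2093]
tool_rot: [0.998, -0.067, -0.0, 0.002]
ft_force: [1.9, -0.2, -0.5]
grip_width: 0.0611
grip_force: 0.0
```

Request:
arm_command:
  delta_rot:
    - [0,0,7.8]
    - [0,0,7.8]
    - [0,0,7.8]
    - [0,0,7.8]
    - [0,0,7.8]
  delta_pos:
    - [0,0,0]
    - [0,0,0]
    - [0,0,0]
    - [0,0,0]
    - [0,0,0]
  gripper: [-0.4,-0.4,-0.4,-0.4,-0.4]

```text
time: 10.0
position: [0.4842, -0.3621, 0.2105]
tool_rot: [0.992, -0.128, -0.0, -0.0]
ft_force: [-0.1, 0.2, 0.3]
grip_width: 0.061
grip_force: 0.0
```

```bash
python3 - <<'E'
from h import *
o=status.get_obs();print(o["position"],2*np.degrees(np.arctan2(o["tool_rot"][1],o["tool_rot"][0]))-90)
c=cam("wrist");cv2.imwrite("pics/w4.png",c["pixels"])
t=cam("top");hsv=cv2.cvtColor(t["pixels"],cv2.COLOR_BGR2HSV)
k=blob(t,cv2.inRange(hsv,(100,120,40),(125,255,255)),(245,200,350,280))[0];print("box",wrect(t,k,.05)[0])
cv2.imwrite("pics/t3.png",cv2.resize(t["pixels"][190:290,210:360],None,fx=4,fy=4))
E
```

```text
[ 0.48420155 -0.36213461  0.21054461] -104.67150797403596
box ((530.3682250976562, -3.9955368041992188), (196.3106689453125, 118.00497436523438), 77.14421081542969)
```

View pics/w4.png

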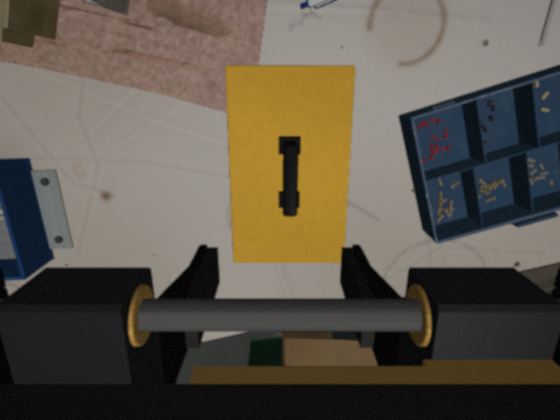

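View pics/t3.png

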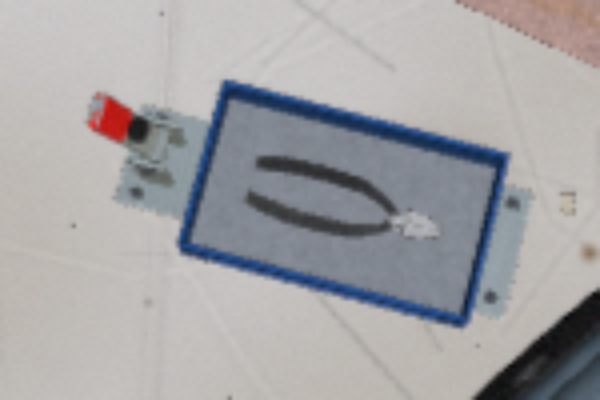

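The cutters lie flat inside the box. In the wrist view the whole lid is visible, (227,66) to (345,263), with the bar running from (290,137) to (290,216).

```bash
python3 - <<'E'
from h import *
c=cam("wrist");hsv=cv2.cvtColor(c["pixels"],cv2.COLOR_BGR2HSV)
k=blob(c,cv2.inRange(hsv,(18,120,80),(35,255,255)),(215,55,370,275))[0];r,b=wrect(c,k,.024);print(r,b)
# 16 mm gap: plate underside at z=.008... plate top .016
r2,_=wrect(c,k,.016);print(r2)
d=cv2.inRange(hsv,(0,0,0),(179,255,70));k=blob(c,d,(270,125,312,225))[0];x,y,w,h=cv2.boundingRect(k)
p=k.reshape(-1,2);print(x,y,w,h);q=p[(p[:,1]>155)&(p[:,1]<188)];print("bar mid",ray(c,q[:,0].mean(),172,.055),q[:,0].min(),q[:,0].max())
print(ray(c,290,y+h,.055))
X=r2[0];print("pred bar centre px",proj(c,np.array([X[0]/1000,X[1]/1000,.055])))
goto(X[0]/1000,X[1]/1000,.04,-104.8)
E
```

```text
((487.4981994628906, -372.6154479980469), (118.27484893798828, 197.58047485351562), 75.28245544433594) [[ 376.9 -404.7]
 [ 568.  -454.9]
 [ 598.1 -340.5]
 [ 407.  -290.3]]
((485.712890625, -372.3630676269531), (120.97776794433594, 202.09584045410156), 75.28237915039062)
279 137 21 79
bar mid [ 0.49434584 -0.37453798  0.055     ] 283 296
[ 0.45323403 -0.36457389  0.055     ]
pred bar centre px [289.54508961 181.54594126]
pos [0.0038 0.0092 0.171 ] rot [0.   0.   0.07] t 10.15
```

Request:
arm_command:
  delta_rot:
    - [0,0,0]
    - [0,0,0]
    - [0,0,0]
    - [0,0,0]
    - [0,0,0]
    - [0,0,0]
    - [0,0,0]
    - [0,0,0]
    - [0,0,0]
    - [0,0,0]
    - [0,0,0]
    - [0,0,0]
  delta_pos:
    - [0.004,0.009,0]
    - [0.004,0.009,0.04]
    - [0.004,0.009,0.08]
    - [0.004,0.009,0.12]
    - [0.004,0.009,0.15]
    - [0.004,0.009,0.17]
    - [0.004,0.009,0.178]
    - [0.004,0.009,0.18]
    - [0.004,0.009,0.18]
    - [0.004,0.009,0.18]
    - [0.004,0.009,0.18]
    - [0.004,0.009,0.18]
  gripper: [0,0,0,0,0,0,0,0,1,1,1,1]
  grip_force: 40

```text
time: 11.15
position: [0.4867, -0.3735, 0.0328]
tool_rot: [0.992, -0.129, 0.001, 0.001]
ft_force: [-0.4, 0.6, -0.1]
grip_width: 0.0246
grip_force: 0.0
```

Request:
arm_command:
  delta_rot:
    - [0,0,0]
    - [0,0,0]
    - [0,0,0]
    - [0,0,0]
    - [0,0,0]
  delta_pos:
    - [0,0,0]
    - [0,0,0]
    - [0,0,0]
    - [0,0,0]
    - [0,0,0]
  gripper: [1,1,1,1,1]

```text
time: 11.57
position: [0.4863, -0.373, 0.0321]
tool_rot: [0.992, -0.129, 0.001, 0.0]
ft_force: [-0.3, 1.3, 5.8]
grip_width: 0.0137
grip_force: 40.0
```

Request:
arm_command:
  delta_rot:
    - [0,0,0]
    - [0,0,0]
    - [0,0,0]
    - [0,0,-6]
    - [0,0,-12]
    - [0,0,-18]
    - [0,0,-24]
    - [0,0,-30]
    - [0,0,-36]
    - [0,0,-42]
    - [0,0,-48]
    - [0,0,-54]
  delta_pos:
    - [0,0,-0.02]
    - [0,0,-0.05]
    - [0,0,-0.085]
    - [0,0,-0.12]
    - [0,0,-0.15]
    - [0,0,-0.17]
    - [-0.003,-0.02,-0.17]
    - [-0.006,-0.045,-0.17]
    - [-0.01,-0.075,-0.17]
    - [-0.014,-0.105,-0.17]
    - [-0.018,-0.135,-0.17]
    - [-0.022,-0.165,-0.17]
  gripper: [1,1,1,1,1,1,1,1,1,1,1,1]

```text
time: 12.57
position: [0.5061, -0.2058, 0.2004]
tool_rot: [0.941, 0.337, -0.0, -0.001]
ft_force: [0.4, -0.2, -1.8]
grip_width: 0.0137
grip_force: 40.0
```

```bash
python3 - <<'E'
from h import *
A=R.from_quat([.9918,-.1281,0,0])
cmd=np.array([.4858,-.3718,.031])+A.apply([-.022,-.165,-.17]);B=A*R.from_rotvec([0,0,-54],degrees=True)
o=status.get_obs();print(cmd,o["position"],o["grip_width"])
print(B.inv().apply(np.array([.5313,-.0047,.2])-cmd))
E
```

```text
[ 0.50644511 -0.206625    0.201     ] [ 0.5060609  -0.20576944  0.20043348] 0.013731395424113956
[ 0.14708241 -0.140564    0.001     ]
```

Request:
arm_command:
  delta_rot:
    - [0,0,-6]
    - [0,0,-12]
    - [0,0,-18]
    - [0,0,-24]
    - [0,0,-30]
    - [0,0,-36]
    - [0,0,-38]
    - [0,0,-38]
    - [0,0,-38]
    - [0,0,-38]
    - [0,0,-38]
    - [0,0,-38]
  delta_pos:
    - [0.021,-0.02,0]
    - [0.042,-0.04,0]
    - [0.063,-0.06,0]
    - [0.084,-0.08,0]
    - [0.105,-0.1,0]
    - [0.126,-0.12,0]
    - [0.14,-0.134,0]
    - [0.147,-0.1406,0]
    - [0.147,-0.1406,0]
    - [0.147,-0.1406,0]
    - [0.147,-0.1406,0]
    - [0.147,-0.1406,0]
  gripper: [1,1,1,1,1,1,1,1,1,1,1,1]

```text
time: 13.57
position: [0.5319, -0.007, 0.201]
tool_rot: [0.782, 0.623, -0.0, 0.0]
ft_force: [0.4, -0.9, -1.6]
grip_width: 0.0137
grip_force: 40.0
```

```bash
python3 - <<'E'
from h import *
o=status.get_obs();print(o["position"],o["tool_rot"],2*np.degrees(np.arctan2(o["tool_rot"][1],o["tool_rot"][0]))-90,o["ft_force"])
goto(.5313,-.0047,.15,-12.8)
c=cam("wrist");hsv=cv2.cvtColor(c["pixels"],cv2.COLOR_BGR2HSV)
m=cv2.inRange(hsv,(18,120,80),(35,255,255));k=blob(c,m,(100,0,460,290))[0];print(cv2.boundingRect(k))
cv2.imwrite("pics/w5.png",c["pixels"])
# lid plate top: TCP z-.016 (bar mid=TCP+.019, top=-.032)
z=o["position"][2]+.019-.032
p=k.reshape(-1,2);v0=p[:,1].min();rows=range(v0+10,265,6)
E_=lambda f,v:ray(c,f(p[p[:,1]==v,0]),v,z)[:2]
l=np.array([E_(np.min,v) for v in rows]);r=np.array([E_(np.max,v) for v in rows])
for q in(l,r):
    f=cv2.fitLine(q.astype(np.float32),cv2.DIST_HUBER,0,1e-4,1e-4).ravel();print("ang",np.degrees(np.arctan2(f[1],f[0]))%180)
d=np.array([np.cos(np.radians(77.2)),np.sin(np.radians(77.2))]);n=np.array([d[1],-d[0]])
print("width",((r-l)@n).mean(),"mid vs box",((r+l)@n/2).mean()-np.array([.5313,-.0047])@n)
uu=p[:,0].mean();t=np.mean([ray(c,u,p[p[:,0]==u,1].min()-.5,z)[:2]@d for u in range(int(uu)-30,int(uu)+30)])
print("end from tcp",t-o["position"][:2]@d)
E
```

```text
[ 0.53192598 -0.00697194  0.2009534 ] [ 7.82262724e-01  6.22948618e-01 -1.76303651e-04  1.39589977e-04] -12.936439008793002 [ 0.40714805 -0.91146876 -1.64155236]
pos [ 0.0021 -0.0011  0.051 ] rot [-0.    0.03 -0.14] t 13.57
(149, 52, 261, 221)
ang 77.05582
ang 77.14933
width 0.11826578981816753 mid vs box 0.001633991039541094
end from tcp 0.09984853753398178
```

View pics/w5.png

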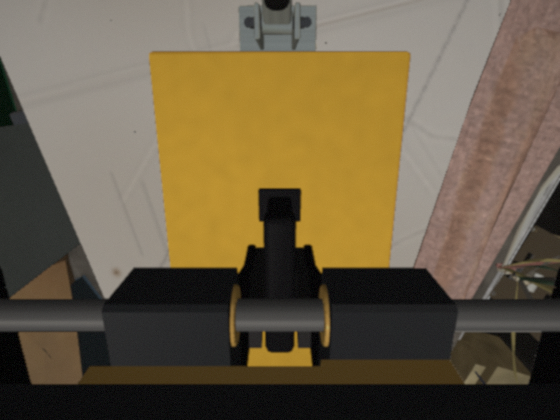

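The lid is held square in the wrist view, with its far edge at row 52 spanning columns 151–409 and the clamp beyond it. I'll lower it near the rim with small corrections.

Request:
arm_command:
  delta_rot:
    - [0,0,-0.1]
    - [0,0,-0.1]
    - [0,0,-0.1]
    - [0,0,-0.1]
    - [0,0,-0.1]
    - [0,0,-0.1]
    - [0,0,-0.1]
    - [0,0,-0.1]
  delta_pos:
    - [0.003,-0.0015,0.02]
    - [0.003,-0.0015,0.05]
    - [0.003,-0.0015,0.08]
    - [0.003,-0.0015,0.1]
    - [0.003,-0.0015,0.11]
    - [0.003,-0.0015,0.113]
    - [0.003,-0.0015,0.113]
    - [0.003,-0.0015,0.113]
  gripper: [1,1,1,1,1,1,1,1]

```text
time: 14.28
position: [0.5321, -0.0029, 0.089]
tool_rot: [0.781, 0.624, 0.001, 0.001]
ft_force: [0.6, -0.4, -1.8]
grip_width: 0.0138
grip_force: 40.0
```

Request:
arm_command:
  delta_rot:
    - [0,0,0]
    - [0,0,0]
    - [0,0,0]
    - [0,0,0]
    - [0,0,0]
    - [0,0,0]
  delta_pos:
    - [0,0,0.002]
    - [0,0,0.004]
    - [0,0,0.006]
    - [0,0,0.008]
    - [0,0,0.008]
    - [0,0,0.008]
  gripper: [1,1,1,1,1,1]

```text
time: 14.78
position: [0.531, -0.0023, 0.08]
tool_rot: [0.781, 0.624, -0.0, -0.0]
ft_force: [-0.4, -0.1, -1.7]
grip_width: 0.0134
grip_force: 40.0
```

Request:
arm_command:
  delta_rot:
    - [0,0,0]
    - [0,0,0]
    - [0,0,0]
    - [0,0,0]
    - [0,0,0]
    - [0,0,0]
  delta_pos:
    - [0,0,0.0015]
    - [0,0,0.003]
    - [0,0,0.0045]
    - [0,0,0.006]
    - [0,0,0.006]
    - [0,0,0.006]
  gripper: [1,1,1,1,1,1]

```text
time: 15.28
position: [0.5311, -0.0023, 0.0741]
tool_rot: [0.781, 0.624, 0.0, 0.0]
ft_force: [0.4, 0.3, 0.9]
grip_width: 0.0132
grip_force: 40.0
```

Request:
arm_command:
  delta_rot:
    - [0,0,0]
    - [0,0,0]
    - [0,0,0]
    - [0,0,0]
  delta_pos:
    - [0,0,0.001]
    - [0,0,0.002]
    - [0,0,0.002]
    - [0,0,0.002]
  gripper: [1,1,1,1]

```text
time: 15.62
position: [0.5311, -0.0023, 0.0741]
tool_rot: [0.781, 0.625, 0.0, 0.0]
ft_force: [-2.9, 0.3, 14.7]
grip_width: 0.0136
grip_force: 40.0
```

Hard stop at exactly the height computed for home. Releasing.

Request:
arm_command:
  delta_rot:
    - [0,0,0]
    - [0,0,0]
    - [0,0,0]
    - [0,0,0]
    - [0,0,0]
    - [0,0,0]
    - [0,0,0]
    - [0,0,0]
    - [0,0,0]
    - [0,0,0]
    - [0,0,0]
    - [0,0,0]
  delta_pos:
    - [0,0,-0.002]
    - [0,0,-0.002]
    - [0,0,-0.002]
    - [0,0,-0.002]
    - [0,0,-0.002]
    - [0,0,-0.01]
    - [0,0,-0.03]
    - [0,0,-0.06]
    - [0,0,-0.1]
    - [0,0,-0.14]
    - [0,0,-0.15]
    - [0,0,-0.15]
  gripper: [-0.1,-0.1,-0.1,-0.1,-0.1,-0.1,-0.1,-0.1,-0.1,-0.1,-0.1,-0.1]

```text
time: 16.62
position: [0.5336, -0.0028, 0.2261]
tool_rot: [0.781, 0.624, 0.003, 0.004]
ft_force: [-0.3, 0.2, -0.2]
grip_width: 0.0475
grip_force: 0.0
```

```bash
python3 - <<'E'
from h import *
o=status.get_obs();print(o["position"],o["q"])
c=cam("wrist");s=cam("scene")
pv=np.array([.5313,-.0047])+.128*np.array([.2216,.9751])
print("pivot",pv)
for n,k in(("w",c),("s",s)):
    hs=cv2.cvtColor(k["pixels"],cv2.COLOR_BGR2HSV)
    red=cv2.inRange(hs,(0,150,60),(8,255,255))|cv2.inRange(hs,(172,150,60),(179,255,255))
    roi=(200,0,360,150) if n=="w" else (220,160,255,210)
    b=blob(k,red,roi)[0];print(n,cv2.boundingRect(b))
    for a in(1.6,1.8,2.0,2.1):
        q=np.array([pv[0]+.08*np.cos(a)*-.2216,pv[1]-.08*np.cos(a)*.9751,.0715+.08*np.sin(a)]);print(a,q.round(3),proj(k,q).round(1))
a=np.hstack([c["pixels"][:300],]);cv2.imwrite("pics/w6.png",np.vstack([c["pixels"][:290],cv2.resize(s["pixels"][150:300,190:350],(560,525))[:300]]))
E
```

```text
[ 0.533598   -0.00276459  0.22613358] [-2.14750131e-01  3.96661464e-01  1.66394363e+00  3.87990199e-05
  1.07183494e+00  7.07210618e-03]
pivot [0.5596648 0.1201128]
w (261, 0, 28, 4)
1.6 [0.56  0.122 0.151] [274.7  10.9]
1.8 [0.564 0.138 0.149] [274.6 -18.5]
2.0 [0.567 0.153 0.144] [274.6 -45.4]
2.1 [0.569 0.159 0.141] [274.6 -57.1]
s (229, 176, 11, 14)
1.6 [0.56  0.122 0.151] [239.2 179.3]
1.8 [0.564 0.138 0.149] [235.1 177.2]
2.0 [0.567 0.153 0.144] [231.4 176.2]
2.1 [0.569 0.159 0.141] [229.7 176.1]
```

View pics/w6.png

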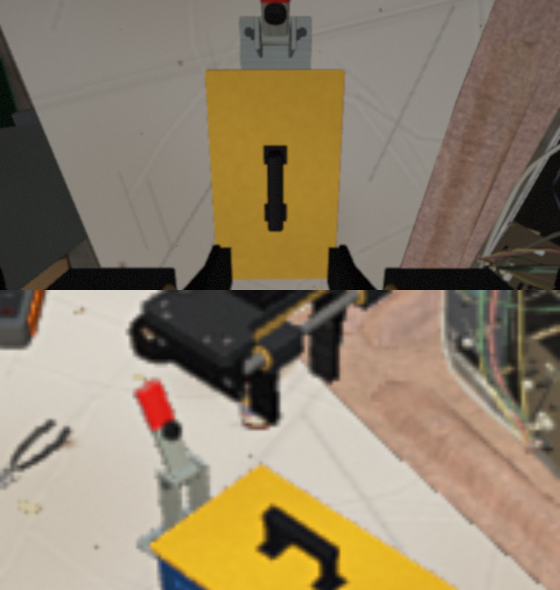

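The lid sits square on the box, covering the rim evenly with its edges parallel to the clamp base. The red lever leans out at about 2.0 rad. I'll go over it and descend on the outer side with the fingers closed.

Request:
arm_command:
  delta_rot:
    - [0,0,0]
    - [0,0,0]
    - [0,0,0]
    - [0,0,0]
    - [0,0,0]
    - [0,0,0]
    - [0,0,0]
    - [0,0,0]
    - [0,0,0]
    - [0,0,0]
    - [0,0,0]
    - [0,0,0]
  delta_pos:
    - [0.03,0.001,0]
    - [0.065,0.001,0]
    - [0.1,0.001,0]
    - [0.135,0.001,0]
    - [0.17,0.001,0]
    - [0.205,0.001,0]
    - [0.216,0.001,0]
    - [0.216,0.001,0]
    - [0.216,0.001,0.035]
    - [0.216,0.001,0.07]
    - [0.216,0.001,0.1]
    - [0.216,0.001,0.105]
  gripper: [1,1,1,1,1,1,1,1,1,1,1,1]

```text
time: 17.72
position: [0.574, 0.2054, 0.1103]
tool_rot: [0.781, 0.624, -0.007, -0.003]
ft_force: [-0.8, 0.2, -0.4]
grip_width: 0.0003
grip_force: 0.0
```

Request:
arm_command:
  delta_rot:
    - [0,0,0]
    - [0,0,0]
    - [0,0,0]
  delta_pos:
    - [0,0,0]
    - [0,0,0]
    - [0,0,0]
  gripper: [1,1,1]

```text
time: 17.97
position: [0.581, 0.2077, 0.1188]
tool_rot: [0.781, 0.624, 0.001, 0.001]
ft_force: [-0.2, -0.8, -0.1]
grip_width: 0.0005
grip_force: 0.0
```

```bash
python3 - <<'E'
from h import *
o=status.get_obs();d=np.array([.2216,.9751]);n=np.array([.9751,-.2216]);e=o["position"][:2]-np.array([.5313,-.0047])
print("s",e@d-.128,"lat",e@n,"h",o["position"][2]-.0715,o["ft_force"],o["grip_width"])
E
```

```text
s 0.09009791952671553 lat 0.0014420246152312827 h 0.047254884972055336 [-0.2242312  -0.75341201 -0.12904058] 0.00047994209961936085
```

Request:
arm_command:
  delta_rot:
    - [0,0,0]
    - [0,0,0]
    - [0,0,0]
    - [0,0,0]
    - [0,0,0]
    - [0,0,0]
    - [0,0,0]
    - [0,0,0]
    - [0,0,0]
    - [0,0,0]
    - [0,0,0]
    - [0,0,0]
  delta_pos:
    - [-0.015,-0.001,0]
    - [-0.028,-0.001,0]
    - [-0.038,-0.001,0]
    - [-0.048,-0.001,0]
    - [-0.058,-0.001,0]
    - [-0.068,-0.001,0]
    - [-0.078,-0.001,0]
    - [-0.088,-0.001,0]
    - [-0.098,-0.001,0]
    - [-0.108,-0.001,0]
    - [-0.108,-0.001,0]
    - [-0.108,-0.001,0]
  gripper: [1,1,1,1,1,1,1,1,1,1,1,1]

```text
time: 18.97
position: [0.554, 0.1016, 0.1167]
tool_rot: [0.781, 0.624, -0.001, -0.0]
ft_force: [0.5, -0.2, 0.0]
grip_width: 0.0002
grip_force: 0.0
```

Request:
arm_command:
  delta_rot:
    - [0,0,0]
    - [0,0,0]
    - [0,0,0]
    - [0,0,0]
    - [0,0,0]
    - [0,0,0]
    - [0,0,0]
    - [0,0,0]
  delta_pos:
    - [-0.008,0,0.002]
    - [-0.016,0,0.006]
    - [-0.024,0,0.012]
    - [-0.032,0,0.02]
    - [-0.036,0,0.027]
    - [-0.038,0,0.034]
    - [-0.038,0,0.036]
    - [-0.038,0,0.036]
  gripper: [1,1,1,1,1,1,1,1]

```text
time: 19.63
position: [0.5457, 0.0652, 0.0799]
tool_rot: [0.781, 0.624, -0.001, -0.001]
ft_force: [-0.4, 0.3, -0.1]
grip_width: 0.0004
grip_force: 0.0
```

```bash
python3 - <<'E'
from h import *
o=status.get_obs();d=np.array([.2216,.9751]);n=np.array([.9751,-.2216]);e=o["position"][:2]-np.array([.5313,-.0047])
print("s",e@d-.128,"lat",e@n,"h",o["position"][2]-.0715,o["ft_force"],o["grip_width"])
c=cam("scene");cv2.imwrite("pics/s7.png",cv2.resize(c["pixels"][150:300,190:350],(640,600)))
E
```

```text
s -0.05660859319977048 lat -0.0014912954849220887 h 0.008445797671205832 [-0.39442144  0.3215173  -0.13404917] 0.0004022719789625416
```

Request:
arm_command:
  delta_rot:
    - [0,0,0]
    - [0,0,0]
    - [0,0,0]
    - [0,0,0]
    - [0,0,0]
    - [0,0,0]
  delta_pos:
    - [0,0,0.0015]
    - [0,0,0.003]
    - [0,0,0.0045]
    - [0,0,0.005]
    - [0,0,0.005]
    - [0,0,0.005]
  gripper: [1,1,1,1,1,1]

```text
time: 20.18
position: [0.5463, 0.0658, 0.0767]
tool_rot: [0.781, 0.625, -0.0, 0.0]
ft_force: [-2.1, -1.9, 6.7]
grip_width: 0.0002
grip_force: 2.8
```

Request:
arm_command:
  delta_rot:
    - [0,0,0]
    - [0,0,0]
    - [0,0,0]
    - [0,0,0]
  delta_pos:
    - [0,0,0.0008]
    - [0,0,0.0015]
    - [0,0,0.0015]
    - [0,0,0.0015]
  gripper: [1,1,1,1]

```text
time: 20.52
position: [0.5463, 0.0658, 0.0765]
tool_rot: [0.781, 0.625, -0.0, 0.0]
ft_force: [-3.7, -2.5, 14.2]
grip_width: 0.0004
grip_force: 7.1
```

Request:
arm_command:
  delta_rot:
    - [0,0,0]
    - [0,0,0]
    - [0,0,0]
    - [0,0,0]
    - [0,0,0]
    - [0,0,0]
    - [0,0,0]
    - [0,0,0]
    - [0,0,0]
    - [0,0,0]
    - [0,0,0]
    - [0,0,0]
  delta_pos:
    - [0,0,-0.005]
    - [0,0,-0.03]
    - [0,0,-0.07]
    - [0,0,-0.11]
    - [0,0,-0.15]
    - [0,0,-0.15]
    - [0.0,-0.03,-0.15]
    - [0,-0.07,-0.15]
    - [0,-0.1,-0.15]
    - [0,-0.12,-0.15]
    - [0,-0.12,-0.15]
    - [0,-0.12,-0.15]
  gripper: [1,1,1,1,1,1,1,1,1,1,1,1]

```text
time: 21.52
position: [0.4289, 0.0928, 0.2247]
tool_rot: [0.781, 0.625, 0.0, 0.0]
ft_force: [0.1, -1.1, -0.4]
grip_width: 0.0007
grip_force: 0.0
```

```bash
python3 - <<'E'
from h import *
c=cam("scene");t=cam("top")
cv2.imwrite("pics/s8.png",np.hstack([cv2.resize(c["pixels"][160:300,200:340],(400,400)),cv2.resize(t["pixels"][180:290,230:340],(400,400))]))
E
```

```text
(no output)
```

View pics/s8.png

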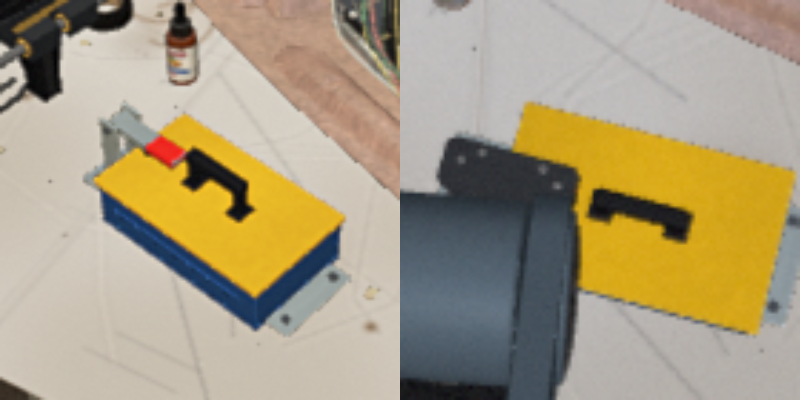

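The scene view shows the lid flush on the box and the lever level over it, red end at crop pixel (165,150). The arm is clear of everything.

```bash
python3 -c "
from rig import robot
print(robot.hand_in())"
```

```text
the job is handed in; nothing more can be done
None
```

The larger side cutters are in the blue dry box, the yellow lid is fully home and flush, and the red-ended clamp lever is right down on it; the job was handed in at about 21.5 s of the 72 s, and no verdict came back.

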